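# Line up the marked oak drawer pull under the drill

### The arm

A 6-joint arm with a two-finger parallel gripper is mounted at the origin on the work surface. World frame = base frame: x ahead of the robot, y to its left, z up, the work surface at z = 0. Lengths are in m, angles in rad, forces in N, time in s.
With the tool pointing down it reaches from about 0.3 to 0.875 m from the base axis. Payload 6.4 kg.
Tool frame: the origin (TCP) lies midway between the tips of the shut fingers; the grasp point (between the pads) lies 19 mm behind it; z points along the fingers, y is the direction in which the jaws open and shut (so a half turn about z gives the same grasp; the last joint's range is limited). The gripper opens to 85 mm and grips with 20 to 120 N. Pads are 22 mm wide; open, the fingers measure 114 mm over their backs; the gripper's body (76 mm by 85 mm) begins 54 mm behind the grasp point. The pads swing forward as they close: fully open they stand 13 mm farther back than shut.
Start: joints at [-1.442, 0.181, 1.607, -0, 1.354, -0.206], TCP at [0.189, -0.543, 0.231] pointing down, gripper open.
Joint ranges: [-2.99, 2.99], [-0.89, 2.07], [0.3, 2.58], [-1.14, 4.28], [0, 2.63], [-3.12, 3.12]. Speed limits (rad/s): [2.57, 2.57, 3.01, 3.14, 3.14, 3.14].

### API

Orientations are given as a rotation vector (axis times angle).
In Python, from cell import bot, vision gives the robot as it stands.
- The arm moves only by the tool send_rows, never from a script. Its argument "rows" is a list that holds one entry, the list of rows, each a list of 4 numbers: the shift along the tool's x, y, z in mm, then the turn about the tool's z in degrees. A call has 1 to 12 rows; each row is the pose to reach, as a shift and turn from the pose commanded when the call began, along the tool's axes at that moment; what a row does not reach only later rows make up. A row lasts 1/10 s, in which the tool goes at most 50 mm and 8.59 degrees, less where a joint would pass 70% of its speed; a pose out of reach is approached as far as the arm can. A call with a gripper value outside its range is refused whole. "jaw" is the gripper's target within -1 to 1 (fully open at 1, half-way at 0, shut at -1), set as the call begins (left out, the last holds). The fingers move at their own pace and stop on an object; the grip force is fixed at half the most. Time passes only in rows, so rows that repeat a pose let the fingers close. It gives the time, the measured TCP pose, the force and the opening at its end, in the units of the state.
- bot.read_state(): the state, without advancing time (a new reading comes with each control period).
- vision.camera(name): name is "side" or "top"; returns (picture, depth): 400x640x3 uint8, red, green, blue; 400x640 float32, m along the optical axis (not along the pixel's ray), 0 where there is no reading.
- vision.camera_params(name): a dict with "K" (3x3 intrinsics, pixels), "k1" (the pictures are not rectified: a ray, as slopes to the right and down, at radius r is drawn at 1 + k1 r^2 times it, then the intrinsics apply), "R" (3x3) and "t" (3): a world point X has camera coordinates R X + t. Camera axes: x right, y down, z forward; pixel columns grow to the right and rows downward; lengths in m; the calibration is good to about 2 mm. A picture is of the moment at which its call begins. camera_params takes no time and is no camera call.
- bot.hand_in(): hands the job in, once; it reports no verdict.
The state is a dict: "time": time; "joint_positions": joint angles; "qd": joint speeds; "joint_efforts": joint torques, N m; "tcp_pos": TCP position; "ee_rot": TCP orientation; "contact_force": force on the tool from outside, world axes, zero at the start; "ft_torque": the same for the moment, N m; "opening": opening from 0.0 (shut) to 1.0 (fully open).
Only numpy, scipy, OpenCV 4.12 (cv2) and the standard library are available. Lean on these libraries where they do the work, as an engineer would, in place of code of your own. Each camera call takes 0.05 s, during which the arm holds its last target. There are 200 camera calls.

### The job

Take the pale oak drawer pull with the black marked cross out of the white fittings tray and lay it flat on the drill stand's dark wooden bed, along the metal fence, marked end towards the drill and still at least 40 mm short of the bit. Then slide it along the fence until the cross is right under the drill bit's tip, within 3 mm, and let go. Do not knock the drill head, and leave the other fittings and the phone where they are.

Things in the scene. Friction and masses are not known exactly. Their poses are not given: they have to be found in the camera images.
- oak_pull: Pale oak bar 200 (x) x 28 (y) x 32 (z) mm, about 0.12 kg, lying in the tray between or beside a dark walnut and a white bar, marked face up, marked end away from the robot, about 20 mm or more free on each side. Origin: centre of its underside; x along it towards the marked end, z up. Grip it near the unmarked end: the drill head leaves no room for a gripper near the mark.
- pull_mark (a point): Centre of the black cross on the oak pull's top face: 70 mm from the bar's middle along its x (30 mm from the marked end), on the centre line, 32 mm above its underside. The cross's line also runs down both sides of the bar.
- drill_stand: Fixed stand. Origin: on the table straight below the bit tip; y along the bed to the column (bar slides in along +y), x to the fence, away from the robot. Dark wooden bed: top at z 20 mm, y -325 to 60, x -65 to 55. Aluminium fence along y from -320 to 50 mm: face at x = +14.5, 14 thick, 8 high above the bed (keep fingertips above it). Column radius 16 at y 110, 372 high; its collar radius 30.
- drill_head: Green drill head, chuck and bit, fixed; same origin and axes as the stand. On its z axis: bit radius 3 mm from z = 62 to 105 mm, chuck radius 18 up to 155, motor radius 33 from 155 to 300. Arm 50 mm wide back to the column; three-spoke feed handle on the +x side near y = +90.
- bit_tip (a point): The tip of the drill bit, 42 mm above the bed, so 10 mm above the top of a bar lying on it: a bar gets there only by sliding.
- tray: White open fittings tray, fixed, 310 (x) x 210 (y) x 22 (z) mm, walls and floor 5 mm thick. Origin: centre of its underside. The three bars lie along its x with centres near x = -30 mm, 58 mm apart in y.
- walnut_pull: Bystander in the tray: dark walnut bar 170 x 28 x 32 mm, unmarked; origin at the centre of its underside, x along it.
- white_pull: Bystander in the tray: white bar 180 x 28 x 32 mm, unmarked; origin at the centre of its underside, x along it.
- cup_pull: Bystander at the tray's far end: black round pull, 44 mm across, 22 mm high; origin at the centre of its underside.
- brass_knob: Bystander at the tray's far end: brass knob, 32 mm across, 28 mm high; origin at the centre of its underside.
- phone: Bystander: black phone lying flat, 150 x 74 x 9 mm; origin at the centre of its underside.

How it is judged:
By the outcome, as a careful person would: the job done as asked, in the order asked, and still so for the second after the job is handed in, with the robot touching nothing.
It also fails if it takes over 42 s, if anything falls off the work surface, if the arm or the gripper's body presses on something with over 40 N, if the wrist force passes 120 N, or if a joint passes its speed limit or range.

## Working session

There is one attempt and no reset: what is moved stays moved. The work goes in short steps, Python scripts to look and compute and a tool call to move; the robot and the scene stay as the last step left them, time stands still between calls to the robot, and variables do not carry over. Pictures are saved under pics/ and viewed, about 8 in all and at most 12, crops included, and the job is handed in when it is done.

Besides the shell and the picture viewer there is one more tool, called after "Emit:" as a command line: name --argument value ..., lists and objects as JSON in quotes. send_rows: Moves the arm, as the interface text tells. Its arguments: {"type":"object","properties":{"rows":{"type":"array"},"jaw":{"type":"number"}},"required":["rows"]}

```bash
mkdir -p pics; ls
cat > h.py <<'E'
import numpy as np, cv2
from scipy.spatial.transform import Rotation as Ro
from cell import bot, vision
def shot(n,f):
    im,d=vision.camera(n); cv2.imwrite(f'pics/{f}.png',im[:,:,::-1]); np.savez(f'pics/{f}.npz',im=im,d=d); return im,d
def world(n,uv,z=None,d=None):
    p=vision.camera_params(n);K=np.array(p['K']);R=np.array(p['R']);t=np.array(p['t'])
    uv=np.atleast_2d(np.array(uv,float))
    xy=cv2.undistortPoints(uv[:,None],K,np.array([p['k1'],0,0,0.]))[:,0]
    r=np.c_[xy,np.ones(len(xy))]
    if d is not None: return (r*np.asarray(d)[:,None]-t)@R
    C=-R.T@t; w=r@R; return C+w*((z-C[2])/w[:,2])[:,None]
def proj(n,X):
    p=vision.camera_params(n)
    return cv2.projectPoints(np.atleast_2d(X).astype(float),cv2.Rodrigues(np.array(p['R']))[0],np.array(p['t'],float),np.array(p['K']),np.array([p['k1'],0,0,0.]))[0][:,0]
E
python3 - <<'E'
from h import *
for n in('top','side'):
    shot(n,n+'0'); print(n,{k:np.round(v,3).tolist() for k,v in vision.camera_params(n).items()})
s=bot.read_state(); print(s)
E
```

```text
pics
top {'K': [[489.606, 0.0, 318.21], [0.0, 489.606, 205.308], [0.0, 0.0, 1.0]], 'k1': 0.019, 'R': [[-0.0, -1.0, -0.011], [-0.982, 0.002, -0.188], [0.188, 0.011, -0.982]], 't': [-0.053, 0.625, 0.97]}
side {'K': [[419.574, 0.0, 330.76], [0.0, 419.574, 200.023], [0.0, 0.0, 1.0]], 'k1': -0.068, 'R': [[-0.961, -0.275, 0.011], [-0.232, 0.785, -0.574], [0.149, -0.554, -0.819]], 't': [0.611, 0.243, 0.903]}
{'time': 0.1, 'joint_positions': array([-1.44231072e+00,  1.81446538e-01,  1.60794293e+00,  5.23387158e-06,
        1.35379085e+00, -2.06282353e-01]), 'qd': array([-5.29282022e-05, -2.59399440e-03, -3.79274074e-03,  2.66060606e-03,
        9.97687649e-05, -1.50480947e-03]), 'joint_efforts': array([ 6.48517562e-04, -4.45875764e+01, -3.52237308e+01, -2.47781609e-04,
        4.12494584e-03,  2.28002278e-05]), 'tcp_pos': array([ 0.18887732, -0.54255441,  0.23046873]), 'ee_rot': array([-3.09612189e+00, -5.23134187e-01, -1.04952166e-04]), 'contact_force': array([ 0.76575207, -0.27731754, -0.2668061 ]), 'ft_torque': array([-0.00824783, -0.03672832,  0.03821899]), 'opening': 1.000120072967787}
```

View pics/top0.png

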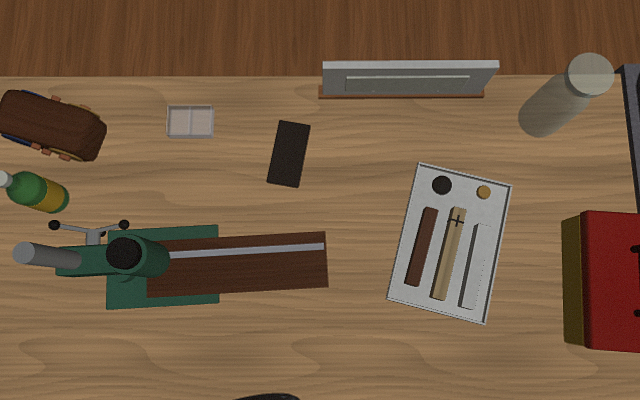

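View pics/side0.png

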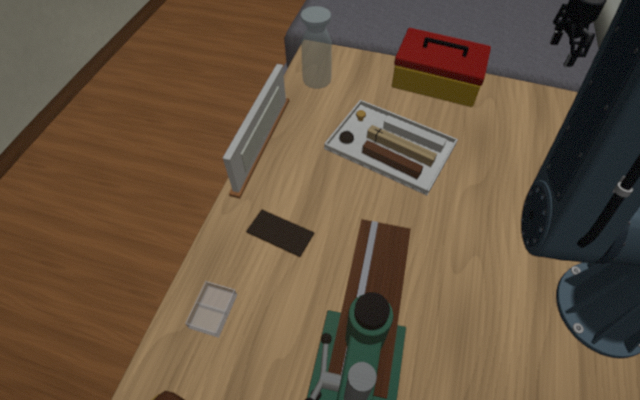

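The top view shows the oak pull with its cross near (457,221), between the walnut bar on the left and the white bar on the right. The drill stand is on the left, with its fence running from about (170,254) to (325,246), and the bit is hidden under the head. Next I'll measure with depth and colour.

```bash
cat > m.py <<'E'
from h import *
def cloud(f,n='top'):
    z=np.load(f'pics/{f}.npz'); im,d=z['im'],z['d']
    v,u=np.mgrid[:400,:640]; P=world(n,np.c_[u.ravel(),v.ravel()],d=d.ravel()).reshape(400,640,3)
    P[d==0]=np.nan; return im,P
def rect(P):
    (c,s,a)=cv2.minAreaRect((P[:,:2]*1000).astype(np.float32)); return np.round(c,1),np.round(s,1),round(a,2)
E
python3 - <<'E'
from m import *
for n in('top','side'):
    im,P=cloud(n+'0',n); z=P[...,2]; hsv=cv2.cvtColor(im,cv2.COLOR_RGB2HSV)
    v,u=np.mgrid[:400,:640]
    box=(u>380)&(u<515)&(v>155)&(v<330) if n=='top' else (u>320)&(u<460)&(v>98)&(v<195)
    print(n,'table z',np.nanmedian(z[350:380,300:340] if n=='top' else z[200:230,430:470]))
    m=box&(z>.043)&(z<.062)
    k,l,st,c=cv2.connectedComponentsWithStats(m.astype(np.uint8),connectivity=4)
    for i in range(1,k):
        if st[i,4]>60:
            q=l==i; print('bar',st[i],np.median(z[q]),im[q].mean(0).round(),rect(P[q]))
    sb=(u>60)&(u<335)&(v>215)&(v<310) if n=='top' else (u>300)&(u<415)&(v>215)
    for lo,hi,nm in((.0245,.032,'fence'),(.014,.0245,'bed'),(.29,.31,'motor'),(.36,.385,'col')):
        q=sb&(z>lo)&(z<hi)
        if nm=='col': q=(z>lo)&(z<hi)&((u<120) if n=='top' else (v>250)&(u<420))
        if nm=='bed': q&=(im[...,0]>im[...,1]*1.2)
        if nm=='fence': q&=(hsv[...,1]<60)
        k,l,st,c=cv2.connectedComponentsWithStats(q.astype(np.uint8))
        if k>1:
            i=1+st[1:,4].argmax(); q=l==i
            print(nm,st[i],np.median(z[q]),rect(P[q]),im[q].mean(0).round(), (P[q].mean(0)*1000).round(1), (cv2.minEnclosingCircle((P[q][:,:2]*1000).astype(np.float32))))
a=cv2.imread('pics/top0.png')
x=cv2.resize(a[205:315,10:335],None,fx=2.46,fy=2.46,interpolation=cv2.INTER_CUBIC)
y=cv2.resize(a[195:310,395:500],None,fx=2.8,fy=2.8,interpolation=cv2.INTER_CUBIC)
o=np.zeros((x.shape[0]+y.shape[0],800,3),np.uint8);o[:x.shape[0],:x.shape[1]]=x[:,:800];o[x.shape[0]:,:y.shape[1]]=y
b=cv2.imread('pics/side0.png')[215:400,300:420]; b=cv2.resize(b,None,fx=1.74,fy=1.74,interpolation=cv2.INTER_CUBIC)
o[x.shape[0]:,400:400+b.shape[1]]=b[:y.shape[0]]
cv2.imwrite('pics/c1.png',o);print(o.shape)
E
```

```text
top table z -0.00023347117093375607
fence [169 243 155  16 932] 0.027449043762607876 (array([533.7, 100.2]), array([ 14.5, 329.5]), 3.2) [121. 122. 127.] [533.8  98.1  27.5] ((538.9697265625, 100.44918823242188), 164.75936889648438)
bed [ 147  231  182   67 8251] 0.019311537988614458 (array([506.2, 120.3]), array([120.2, 385.2]), 3.24) [64. 40. 27.] [500.7 108.7  19.3] ((506.1285400390625, 120.04978942871094), 200.8750457763672)
motor [106 237  34  32 846] 0.2990262596726118 (array([504.1, 253.1]), array([49. , 48.9]), 88.19) [25. 23. 21.] [503.8 252.2 298.8] ((504.2116394042969, 253.46876525878906), 25.307287216186523)
col [ 12 241  28  23 494] 0.37084438335882197 (array([498.5, 362.7]), array([31.8, 31.7]), 60.4) [97. 98. 97.] [497.8 360.9 370. ] ((497.67889404296875, 363.1102600097656), 17.172414779663086)
side table z 0.0013420773194195478
fence [357 221  21  76 452] 0.029114089360953214 (array([540. ,  33.5]), array([ 16.1, 194.5]), 3.74) [124. 124. 127.] [540.4  39.4  29. ] ((543.5420532226562, 33.795719146728516), 97.27576446533203)
bed [ 365  222   46  176 3474] 0.021019121093359114 (array([487.2, 120.2]), array([ 78.1, 385.8]), 3.59) [72. 46. 31.] [481.4  83.4  21. ] ((485.2574157714844, 119.93980407714844), 195.7624053955078)
motor [ 354  292   36   37 1044] 0.30042675089704685 (array([505.3, 255.3]), array([50.1, 50.1]), 68.58) [32. 28. 25.] [505.3 256.9 300. ] ((505.83013916015625, 255.10377502441406), 25.865995407104492)
col [348 362  29  32 710] 0.37243806129944 (array([498.9, 365. ]), array([31.6, 31.9]), 75.57) [101. 103. 103.] [498.7 366.  372.1] ((498.5888366699219, 364.8860168457031), 16.302600860595703)
(593, 800, 3)
```

View pics/c1.png

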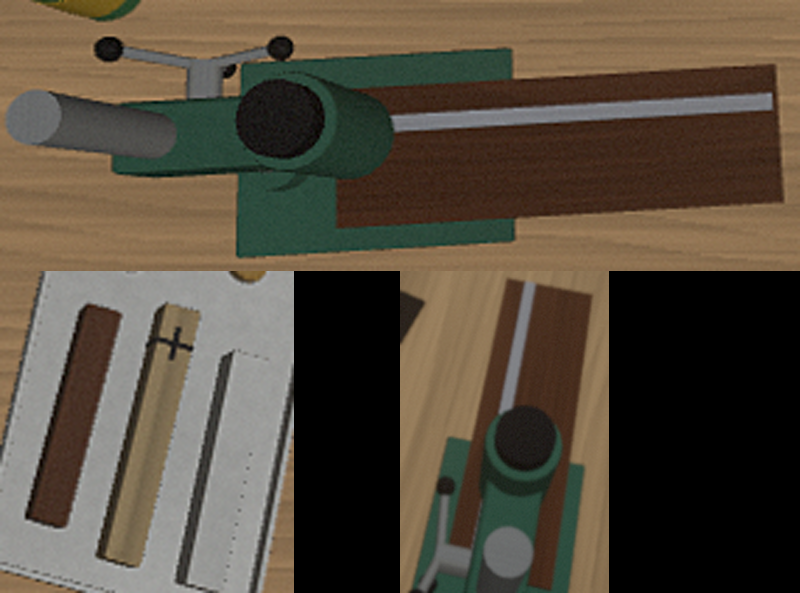

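The crop shows the stand and tray clearly. The cross's arms meet at about (457,221) in the full picture. My height band for the bars was wrong, because their tops sit at 37 mm on the tray floor. I'll fix that and compute the grasp.

Run:
```python
from m import *
for n in('top','side'):
    im,P=cloud(n+'0',n); z=P[...,2]
    v,u=np.mgrid[:400,:640]
    box=(u>380)&(u<515)&(v>155)&(v<330) if n=='top' else (u>320)&(u<460)&(v>98)&(v<195)
    m=box&(z>.031)&(z<.044)
    k,l,st,c=cv2.connectedComponentsWithStats(m.astype(np.uint8),connectivity=4)
    for i in range(1,k):
        if st[i,4]>100:
            q=l==i; print(n,st[i],np.median(z[q]),im[q].mean(0).round(),rect(P[q]))
print(world('top',[457,221],z=.037))
s=bot.read_state();R=Ro.from_rotvec(s['ee_rot']).as_matrix();print(R.round(3))
```

```text
top [ 406  207   33   80 1083] 0.03655565552065389 [71. 49. 38.] (array([ 542.4, -273. ]), array([ 28.5, 169.5]), 73.22)
top [ 432  207   34   94 1292] 0.03655950440701684 [119. 104.  79.] (array([ 528.4, -329.1]), array([ 28.8, 199.9]), 73.67)
top [ 460  224   31   86 1193] 0.03666883569369114 [146. 147. 144.] (array([ 500.5, -382.3]), array([ 28.8, 179. ]), 75.1)
side [384 116  62  32 561] 0.037496732270263164 [138. 138. 136.] (array([ 503.1, -380.7]), array([ 32.5, 179.8]), 75.35)
side [367 125  70  37 663] 0.03726268570852708 [118. 104.  80.] (array([ 531.4, -325.7]), array([ 33.3, 199.6]), 73.77)
side [362 140  62  34 605] 0.03701539147699648 [73. 51. 38.] (array([ 545.6, -269.1]), array([ 32. , 169.7]), 73.94)
[[ 0.59464611 -0.34869717  0.037     ]]
[[ 0.944  0.329 -0.   ]
 [ 0.329 -0.944  0.002]
 [ 0.    -0.002 -1.   ]]
```

Emit:
send_rows --rows '[[[35,-13,0,4],[70,-26,0,8],[105,-40,0,12],[140,-53,0,16],[175,-66,0,20],[210,-79,0,24],[245,-92,0,28],[280,-105,0,32],[310,-117,0,35.6],[339.2,-127.9,40,35.6],[339.2,-127.9,80,35.6],[339.2,-127.9,110,35.6]]]' --jaw 0.08

```text
time: 1.3
tcp_pos: [0.4671, -0.3088, 0.1186]
ee_rot: [-3.108, 0.445, 0.003]
contact_force: [-0.8, 0.2, -0.0]
opening: 0.542
```

Emit:
send_rows --rows '[[[0,0,20,0],[0,0,35,0],[0,0,35,0]]]'

```text
time: 1.6
tcp_pos: [0.466, -0.3096, 0.0839]
ee_rot: [-3.107, 0.448, 0.006]
contact_force: [0.1, 0.5, 0.3]
opening: 0.543
```

Run:
```python
from h import *
a,_=shot('top','t1');b,_=shot('side','s1')
s=bot.read_state();R=Ro.from_rotvec(s['ee_rot']).as_matrix();print(s['time'],s['tcp_pos'],R.round(4).tolist(),s['opening'])
x=cv2.resize(a[195:325,385:515,::-1],None,fx=3,fy=3,interpolation=cv2.INTER_CUBIC)
y=cv2.resize(b[90:220,320:450,::-1],None,fx=3,fy=3,interpolation=cv2.INTER_CUBIC)
cv2.imwrite('pics/c2.png',np.hstack([x,y]))
```

```text
1.7 [ 0.46749841 -0.3111885   0.08675226] [[0.9592, -0.2828, 0.0003], [-0.2828, -0.9592, -0.0003], [0.0003, 0.0002, -1.0]] 0.539730373152189
```

View pics/c2.png

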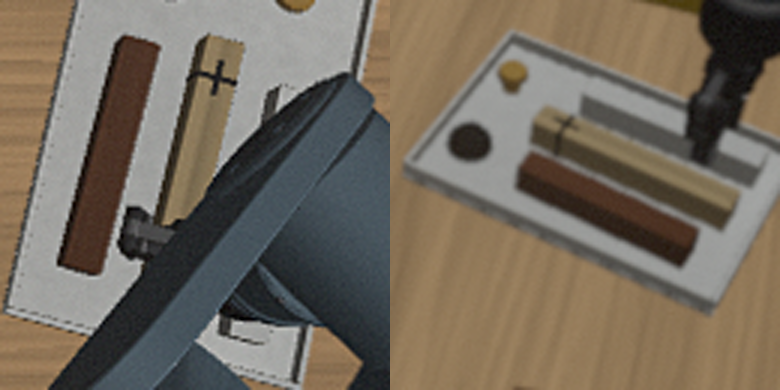

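The top crop shows the left finger in the gap between the walnut and oak bars. The side crop shows the gripper above the oak bar's unmarked end, consistent with the plan. I'm descending.

Emit:
send_rows --rows '[[[0,0,15,0],[0,0,30,0],[0,0,45,0],[0,0,52,0],[0,0,59,0],[0,0,65,0],[0,0,71,0],[0,0,71,0],[0,0,71,0]]]'

```text
time: 2.6
tcp_pos: [0.4674, -0.3109, 0.0154]
ee_rot: [3.109, -0.449, 0.0]
contact_force: [0.3, 0.3, -0.2]
opening: 0.538
```

Run:
```python
from h import *
a,_=shot('top','t2');b,_=shot('side','s2')
s=bot.read_state();print(s['time'],s['tcp_pos'],s['opening'],s['contact_force'])
x=cv2.resize(a[195:325,385:515,::-1],None,fx=3,fy=3,interpolation=cv2.INTER_CUBIC)
y=cv2.resize(b[90:220,340:470,::-1],None,fx=3,fy=3,interpolation=cv2.INTER_CUBIC)
cv2.imwrite('pics/c3.png',np.hstack([x,y]))
```

```text
2.7 [ 0.46755845 -0.3111005   0.01571247] 0.535721625937163 [-0.54200577 -0.37444982 -0.15571108]
```

View pics/c3.png

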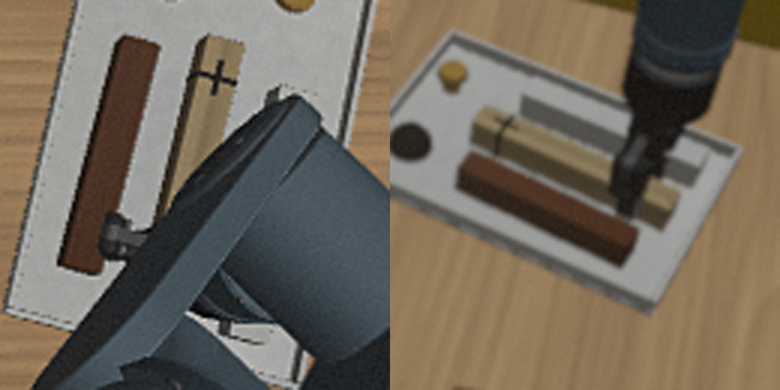

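The fingers straddle the oak bar with no contact force. The walnut and white bars are undisturbed. I'm closing.

Emit:
send_rows --rows '[[[0,0,0,0],[0,0,0,0],[0,0,0,0],[0,0,0,0],[0,0,0,0],[0,0,0,0],[0,0,0,0],[0,0,0,0]]]' --jaw -1

```text
time: 3.5
tcp_pos: [0.4678, -0.3113, 0.016]
ee_rot: [3.109, -0.448, 0.002]
contact_force: [-0.3, 0.5, 6.3]
opening: 0.314
```

Emit:
send_rows --rows '[[[0,0,-5,0],[0,0,-15,0],[0,0,-30,0],[0,0,-50,0],[0,0,-75,0],[0,0,-100,0],[0,0,-120,0],[0,0,-120,0],[0,0,-120,0]]]'

```text
time: 4.4
tcp_pos: [0.4674, -0.3109, 0.1358]
ee_rot: [3.109, -0.448, 0.002]
contact_force: [-1.1, -0.3, -1.2]
opening: 0.316
```

Run:
```python
from m import *
shot('top','t3');shot('side','s3')
s=bot.read_state();R=Ro.from_rotvec(s['ee_rot']).as_matrix();print(s['time'],s['tcp_pos'],R.round(4).tolist(),s['opening'],s['contact_force'],s['ft_torque'])
for n,f in(('top','t3'),('side','s3')):
    im,P=cloud(f,n);v,u=np.mgrid[:400,:640];z=P[...,2]
    h=cv2.cvtColor(im,cv2.COLOR_RGB2HSV)
    q=(z>.11)&(z<.2)&(P[...,0]>.4)&(P[...,1]<-.2)&(h[...,0]>12)&(h[...,0]<28)&(h[...,1]>60)
    p=P[q]; ax=np.array([.9592,-.2828]); t=p[:,:2]@ax
    print(n,q.sum(),rect(p),[ (round(float(t0),3),round(float(np.median(p[(t>t0)&(t<t0+.02),2])),4)) for t0 in np.arange(t.min(),t.max(),.02)])
x=cv2.resize(np.load('pics/t3.npz')['im'][165:325,385:515,::-1],None,fx=3,fy=3)
y=cv2.resize(np.load('pics/s3.npz')['im'][60:220,340:470,::-1],None,fx=3,fy=3)
cv2.imwrite('pics/c4.png',np.hstack([x,y]))
```

```text
4.5 [ 0.46658489 -0.31012807  0.13413666] [[0.9592, -0.2827, -0.0015], [-0.2827, -0.9592, 0.0015], [-0.0018, -0.0011, -1.0]] 0.31305535773927545 [ 0.10462253  1.00274628 -1.38106332] [0.02816629 0.02915414 0.01844513]
top 1816 (array([ 658.7, -529.6]), array([351.7, 431.6]), 75.51) [(0.56, 0.1537), (0.58, 0.1558), (0.6, 0.1559), (0.62, 0.1561), (0.64, 0.1556), (0.66, 0.1561), (0.68, 0.1556), (0.7, 0.1531), (0.72, nan), (0.74, nan), (0.76, nan), (0.78, nan), (0.8, nan), (0.82, nan), (0.84, nan), (0.86, nan), (0.88, nan), (0.9, 0.1297), (0.92, 0.1471), (0.94, 0.1497), (0.96, 0.1522), (0.98, 0.1435)]
side 1154 (array([ 639.9, -411.2]), array([374.4, 389.5]), 18.68) [(0.5, 0.1529), (0.52, 0.1577), (0.54, 0.1436), (0.56, 0.152), (0.58, 0.1539), (0.6, 0.154), (0.62, 0.1544), (0.64, 0.1545), (0.66, 0.1534), (0.68, 0.1529), (0.7, 0.1551), (0.72, nan), (0.74, nan), (0.76, nan), (0.78, nan), (0.8, nan), (0.82, nan), (0.84, nan), (0.86, nan), (0.88, nan), (0.9, 0.1222), (0.92, 0.1135), (0.94, 0.1232), (0.96, 0.1463), (0.98, 0.1264)]
  return _methods._mean(a, axis=axis, dtype=dtype,
  ret = ret.dtype.type(ret / rcount)
```

View pics/c4.png

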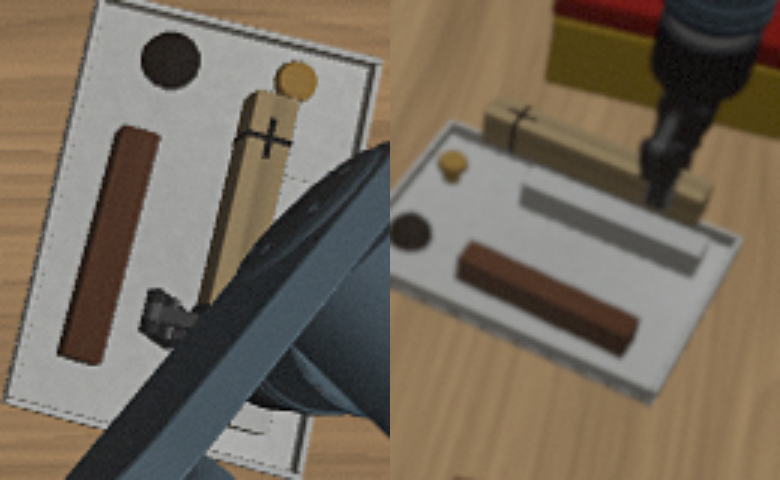

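The bar is held level, with its top at 155.8 mm. The walnut bar, the cup pull and the knob have not moved, and neither has the visible part of the white bar. Next I'll carry it over and turn it.

Emit:
send_rows --rows '[[[-3,-15,-5,-5],[-7,-42,-10,-13],[-11,-70,-10,-21],[-15,-98,-10,-29],[-20,-127,-10,-37],[-24,-156,-10,-45],[-29,-186,-10,-53],[-33,-216,-10,-61],[-38,-246,-10,-69],[-42,-276,-10,-77],[-47,-304,-10,-85],[-51.5,-326,-10,-93]]]'

```text
time: 5.7
tcp_pos: [0.509, 0.0182, 0.1438]
ee_rot: [-2.458, -1.953, 0.003]
contact_force: [0.1, -0.8, -0.8]
opening: 0.31
```

Run:
```python
from h import *
s=bot.read_state();R=Ro.from_rotvec(s['ee_rot']).as_matrix();print(s['time'],s['tcp_pos'],R.round(4).tolist(),np.degrees(np.arctan2(R[1,0],R[0,0])),s['opening'],s['joint_positions'])
```

```text
5.7 [0.509049   0.01821826 0.14378408] [[0.2257, 0.9742, -0.0027], [0.9742, -0.2257, 0.0007], [0.0001, -0.0028, -1.0]] 76.95342990778467 0.309986399186304 [-1.97727552e-01  1.36321013e-01  1.84757025e+00  2.11074075e-04
  1.16051568e+00  2.98934355e-02]
```

Emit:
send_rows --rows '[[[4,0,0,-8],[8,0.5,20,-16.6],[8,0.5,50,-16.6],[8,0.5,75,-16.6],[8,0.5,84.5,-16.6],[8,0.5,84.5,-16.6],[8,0.5,84.5,-16.6]]]'

```text
time: 6.4
tcp_pos: [0.5127, 0.024, 0.0611]
ee_rot: [2.159, 2.282, 0.0]
contact_force: [0.3, 0.8, -1.1]
opening: 0.318
```

```bash
cat > look.py <<'E'
from m import *
import sys
f=sys.argv[1]; T=[]
for n in('top','side'):
    im,_=shot(n,n+f); im,P=cloud(n+f,n);z=P[...,2]
    s=bot.read_state();T.append(np.r_[s['tcp_pos'],Ro.from_rotvec(s['ee_rot']).as_matrix()[:2,0]])
    O,yaw=(np.array([503.9,253.1]),3.2) if n=='top' else (np.array([505.5,255.2]),3.2)
    c,w=np.cos(np.radians(yaw)),np.sin(np.radians(yaw))
    S=(P[...,:2]*1000-O)@np.array([[c,-w],[w,c]])   # stand x,y
    h=cv2.cvtColor(im,cv2.COLOR_RGB2HSV)
    q=(np.abs(S[...,0])<40)&(S[...,1]>-325)&(S[...,1]<40)&(h[...,0]>10)&(h[...,0]<30)&(im[...,0]>75)&(z>.03)&(z<.13)
    k,l,st,_=cv2.connectedComponentsWithStats(q.astype(np.uint8))
    for i in range(1,k):
        if st[i,4]>60:
            p=S[l==i].astype(np.float32);r=cv2.minAreaRect(p);zz=z[l==i]
            print(n,st[i],'z',round(float(np.median(zz)),4),'x',np.percentile(p[:,0],[1,50,99]).round(1),'y',np.percentile(p[:,1],[0,.5,50,99.5,100]).round(1),'rect',np.round(r[0],1),np.round(r[1],1),round(r[2],2))
print(s['time'],np.round(T,4).tolist(),s['opening'],s['contact_force'].round(1))
a=np.load(f'pics/top{f}.npz')['im'][215:305,90:340,::-1];b=np.load(f'pics/side{f}.npz')['im'][200:400,310:430,::-1]
o=np.zeros((580,790,3),np.uint8)
a=cv2.resize(a,None,fx=2,fy=2,interpolation=cv2.INTER_CUBIC);b=cv2.resize(b,None,fx=2.4,fy=2.4,interpolation=cv2.INTER_CUBIC)
o[:a.shape[0],:a.shape[1]]=a;o[:b.shape[0],500:500+b.shape[1]]=b;cv2.imwrite(f'pics/l{f}.png',o)
E
python3 look.py 5
```

```text
side [368 235  23  60 800] z 0.0837 x [-19.4  -5.1   9.3] y [-254.6 -253.  -183.2 -119.9 -117.7] rect [  -4.9 -186.3] [136.7  32.1] 88.89
6.5 [[0.5133, 0.0239, 0.0618, -0.0553, 0.9985], [0.5135, 0.0238, 0.062, -0.0554, 0.9985]] 0.31309485665063863 [-0.8 -0.9 -0.4]
```

View pics/l5.png

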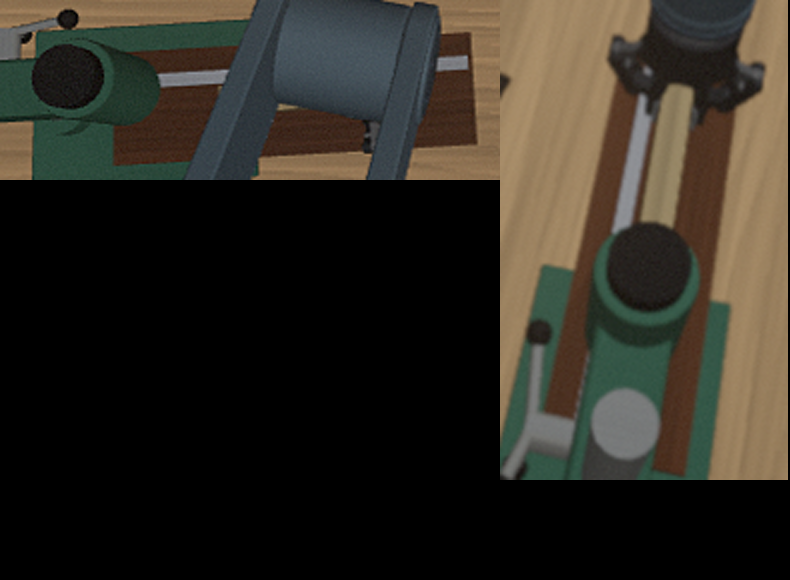

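The side crop shows the bar on its centreline, clear of the fence and above the bed, with the gripper near its rear end. I'm lowering it to contact.

Emit:
send_rows --rows '[[[0,0,10,0],[0,0,20,0],[0,0,25,0],[0,0,28,0],[0,0,29,0],[0,0,29.5,0],[0,0,29.5,0],[0,0,29.5,0]]]'

```text
time: 7.3
tcp_pos: [0.5126, 0.0241, 0.0315]
ee_rot: [2.159, 2.282, 0.0]
contact_force: [0.3, 0.5, -1.3]
opening: 0.318
```

Emit:
send_rows --rows '[[[0,0,0.5,0],[0,0,1,0],[0,0,1.5,0],[0,0,1.5,0],[0,0,1.5,0]]]'

```text
time: 7.8
tcp_pos: [0.5127, 0.0241, 0.031]
ee_rot: [2.158, 2.282, 0.0]
contact_force: [-4.2, 0.7, 11.4]
opening: 0.315
```

Emit:
send_rows --rows '[[[0,1,-0.7,0],[0,2,-0.7,0],[0,3,-0.7,0],[0,3,-0.7,0],[0,3,-0.7,0]]]'

```text
time: 8.3
tcp_pos: [0.5157, 0.0242, 0.031]
ee_rot: [2.158, 2.282, 0.0]
contact_force: [-2.2, 0.7, 5.0]
opening: 0.316
```

Emit:
send_rows --rows '[[[0,0.5,0,0],[0,1,0,0],[0,1,0,0],[0,1,0,0]]]'

```text
time: 8.7
tcp_pos: [0.5166, 0.0243, 0.031]
ee_rot: [2.158, 2.282, 0.0]
contact_force: [-2.9, 1.0, 6.0]
opening: 0.315
```

Emit:
send_rows --rows '[[[0,0.5,0,0],[0,1,0,0],[0,1,0,0],[0,1,0,0]]]'

```text
time: 9.1
tcp_pos: [0.5176, 0.0243, 0.031]
ee_rot: [2.158, 2.282, 0.0]
contact_force: [-2.4, -0.5, 6.1]
opening: 0.312
```

Emit:
send_rows --rows '[[[0,0.5,0,0],[0,1,0,0],[0,1,0,0],[0,1,0,0]]]'

```text
time: 9.5
tcp_pos: [0.5186, 0.0244, 0.031]
ee_rot: [2.158, 2.282, 0.0]
contact_force: [-1.5, -0.7, 5.9]
opening: 0.31
```

```bash
python3 look.py 6; python3 -c "
import cv2;a=cv2.imread('pics/l6.png');"
```

```text
side [365 242  22  51 677] z 0.0532 x [-13.9   0.4  14.7] y [-253.5 -252.4 -190.  -131.2 -128.9] rect [  -0.6 -191.3] [ 31.3 124.3] 1.52
9.6 [[0.5186, 0.0244, 0.031, -0.0558, 0.9984], [0.5186, 0.0243, 0.031, -0.0558, 0.9984]] 0.31199913899721055 [-1.4 -0.7  5.7]
```

View pics/l6.png

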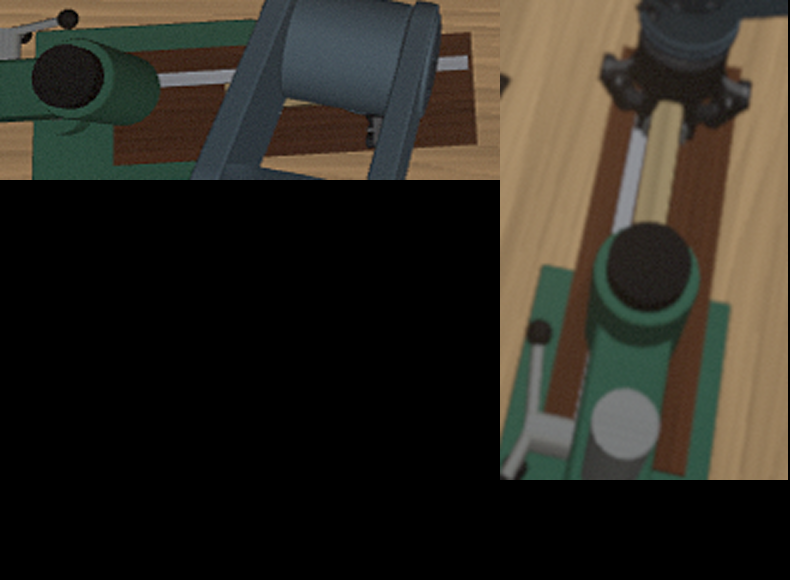

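Emit:
send_rows --rows '[[[0,0.5,0,0],[0,1,0,0],[0,1,0,0]]]'

```text
time: 9.9
tcp_pos: [0.5189, 0.0244, 0.031]
ee_rot: [-2.158, -2.282, 0.002]
contact_force: [-5.8, -0.4, 10.0]
opening: 0.313
```

Emit:
send_rows --rows '[[[0,0.4,0,0],[0,0.8,0,0],[0,0.8,0,0]]]'

```text
time: 10.2
tcp_pos: [0.519, 0.0244, 0.031]
ee_rot: [-2.157, -2.281, 0.004]
contact_force: [-8.7, -1.7, 12.9]
opening: 0.315
```

Contact with the fence: the side force rises and the motion stops. I'll ease off, release, and move aside to measure the bar cleanly.

Emit:
send_rows --rows '[[[0,-1,-0.3,0],[0,-1,-0.3,0],[0,-1,-0.3,0]]]'

```text
time: 10.5
tcp_pos: [0.5189, 0.0244, 0.031]
ee_rot: [-2.158, -2.282, 0.001]
contact_force: [-3.2, -1.0, 6.2]
opening: 0.313
```

Emit:
send_rows --rows '[[[0,0,0,0],[0,0,0,0],[0,0,0,0],[0,0,0,0],[0,0,-10,0],[0,0,-30,0],[0,0,-60,0],[-20,0,-90,0],[-60,0,-110,0],[-105,0,-120,0],[-150,0,-120,0],[-195,0,-120,0]]]' --jaw 0.08

```text
time: 11.7
tcp_pos: [0.5305, -0.1721, 0.1526]
ee_rot: [2.157, 2.281, 0.001]
contact_force: [0.3, -0.5, -0.7]
opening: 0.538
```

Emit:
send_rows --rows '[[[-30,0,0,0],[-55,0,0,0],[-55,0,0,0]]]'

```text
time: 12.0
tcp_pos: [0.5332, -0.2285, 0.1517]
ee_rot: [2.161, 2.277, -0.001]
contact_force: [-0.0, 0.4, -0.1]
opening: 0.533
```

```bash
python3 look.py 7
python3 - <<'E'
import cv2
a=cv2.imread('pics/top7.png')[225:305,160:340];b=cv2.imread('pics/side7.png')[205:305,340:430]
import numpy as np
o=np.zeros((600,800,3),np.uint8);a=cv2.resize(a,None,fx=4.4,fy=4.4,interpolation=cv2.INTER_CUBIC)[:350];b=cv2.resize(b,None,fx=2.4,fy=2.4,interpolation=cv2.INTER_CUBIC)
o[:a.shape[0],:a.shape[1]]=a;o[355:355+b.shape[0],:b.shape[1]]=b;cv2.imwrite('pics/c7.png',o)
E
```

```text
top [ 217  250   83   19 1096] z 0.0512 x [-14.3  -0.7  13.6] y [-266.6 -265.8 -182.4  -98.6  -97.2] rect [   0.6 -181.9] [ 30.1 169.2] 0.46
top [203 256  13  14 164] z 0.0513 x [-15.2  -2.8  11.7] y [-93.5 -93.4 -79.4 -67.6 -67.4] rect [ -1.7 -80.4] [27.3 26. ] 0.09
side [365 236  22  57 735] z 0.0531 x [-12.9   1.2  15.1] y [-268.6 -266.2 -195.1 -131.7 -128.9] rect [   1.3 -198.8] [ 28.6 139.4] 0.97
12.1 [[0.533, -0.2266, 0.1514, -0.053, 0.9986], [0.5329, -0.2253, 0.1511, -0.0543, 0.9985]] 0.5400324403705578 [ 0.4 -0.7 -0.1]
```

View pics/c7.png

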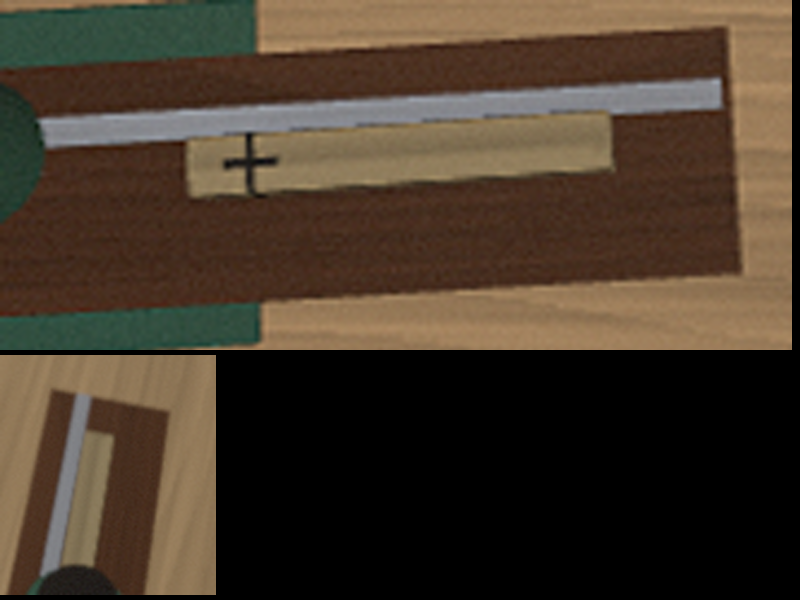

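```bash
cat > prof.py <<'E'
from h import *
import sys
f=sys.argv[1]; y0=float(sys.argv[2])   # expected rear end y
from scipy.ndimage import gaussian_filter1d as g
for n,O,yaw in(('top',(503.9,253.1),3.2),('side',(505.5,255.2),3.2)):
    im=cv2.imread(f'pics/{n}{f}.png').astype(np.float32).sum(2)
    c,s=np.cos(np.radians(yaw)),np.sin(np.radians(yaw))
    def line(xs,ys,z):
        X,Y=np.meshgrid(xs,ys,indexing='ij')
        W=np.c_[(O[0]+c*X-s*Y).ravel(),(O[1]+s*X+c*Y).ravel(),np.full(X.size,z)]/1000
        uv=proj(n,W).astype(np.float32)
        return cv2.remap(im,uv[:,0].reshape(X.shape),uv[:,1].reshape(X.shape),cv2.INTER_LINEAR)
    def edge(xs,lo,hi,z,sign):
        ys=np.arange(lo,hi,.1);p=g(line(xs,ys,z).mean(0),8);return round(ys[(np.gradient(p)*sign).argmax()],1)
    be=[edge(np.arange(a,a+8,.5),-340,-310,20,-1) for a in(-60,-50,-40,-30,-20,-10,0)]
    br=[edge(np.arange(a,a+5,.5),y0-13,y0+13,52,1) for a in(-10,-5,0,5)]
    bf=[edge(np.arange(a,a+5,.5),y0+187,y0+213,52,-1) for a in(-10,-5,0,5)]
    ys=np.arange(y0+155,y0+185,.1);p=g(line(np.r_[-11:-5:.5,5:11:.5],ys,52).mean(0),6);
    ctr=ys[p.argmin()]
    # lateral: bar sides
    print(n,'bedend',be,'rear',br,'front',bf,'cross',round(ctr,1))
E
python3 prof.py 7 -266.5
```

```text
top bedend [np.float64(-324.8), np.float64(-324.6), np.float64(-324.8), np.float64(-325.1), np.float64(-324.4), np.float64(-324.7), np.float64(-324.9)] rear [np.float64(-266.3), np.float64(-266.6), np.float64(-266.8), np.float64(-266.9)] front [np.float64(-66.6), np.float64(-65.9), np.float64(-65.7), np.float64(-66.1)] cross -95.6
side bedend [np.float64(-325.6), np.float64(-325.8), np.float64(-325.2), np.float64(-324.8), np.float64(-325.4), np.float64(-325.4), np.float64(-325.1)] rear [np.float64(-267.4), np.float64(-266.8), np.float64(-267.7), np.float64(-266.9)] front [np.float64(-60.3), np.float64(-60.0), np.float64(-63.1), np.float64(-62.5)] cross -81.6
```

Both cameras agree: the bar's rear end is 58 mm past the bed's end, so the cross is at y ≈ -96.6 mm and the marked end at y ≈ -66.6 mm, more than 40 mm short of the bit. I'll regrip at the same spot and slide +96.6 mm.

Emit:
send_rows --rows '[[[40,0,0,0],[85,0,0,0],[130,0,0,0],[175,0,0,0],[215,0,5,0],[240,0,20,0],[250,0,50,0],[250,0,80,0],[250,0,100,0],[250,0,112,0],[250,0,120,0],[250,0,120,0]]]'

```text
time: 13.3
tcp_pos: [0.5187, 0.0249, 0.0304]
ee_rot: [-2.158, -2.282, 0.001]
contact_force: [0.2, -0.4, 0.4]
opening: 0.542
```

Emit:
send_rows --rows '[[[0,0,0,0],[0,0,0,0],[0,0,0,0],[0,0,0,0],[0,0,0,0],[0,0,0,0],[0,0,0,0]]]' --jaw -1

```text
time: 14.0
tcp_pos: [0.5193, 0.0244, 0.0319]
ee_rot: [2.159, 2.282, 0.0]
contact_force: [-4.7, 0.9, 6.1]
opening: 0.316
```

Emit:
send_rows --rows '[[[3,0,0,0],[8,0,0,0],[14,0,0,0],[20,0,0,0],[26,0,0,0],[32,0,0,0],[38,0,0,0],[43,0,0,0],[46,0,0,0],[48,0,0,0],[48,0,0,0]]]'

```text
time: 15.1
tcp_pos: [0.5165, 0.0715, 0.0319]
ee_rot: [2.158, 2.282, -0.002]
contact_force: [-4.2, -5.0, 6.7]
opening: 0.312
```

Emit:
send_rows --rows '[[[3,0,0,0],[8,0,0,0],[14,0,0,0],[20,0,0,0],[26,0,0,0],[32,0,0,0],[38,0,0,0],[43,0,0,0],[46,0,0,0],[48,0,0,0],[48.6,0,0,0],[48.6,0,0,0]]]'

```text
time: 16.3
tcp_pos: [0.5138, 0.1197, 0.0319]
ee_rot: [2.158, 2.282, -0.003]
contact_force: [-5.2, -5.2, 6.3]
opening: 0.314
```

```bash
python3 - <<'E'
from h import *
T=[]
for i in range(2):
    (shot('side','side8'));s=bot.read_state();T.append(s['tcp_pos'])
print(s['time'],np.round(T,4).tolist(),s['contact_force'],s['opening'])
E
python3 prof.py 7 -266.5 >/dev/null; cp pics/top7.png pics/top8.png; python3 prof.py 8 -170 | tail -1
```

```text
16.4 [[0.5137, 0.1197, 0.0319], [0.5137, 0.1197, 0.0319]] [-5.4055529  -7.12603995  7.23566304] 0.31348313891562557
side bedend [np.float64(-334.9), np.float64(-338.2), np.float64(-336.1), np.float64(-333.2), np.float64(-330.7), np.float64(-325.8), np.float64(-322.2)] rear [np.float64(-179.5), np.float64(-159.3), np.float64(-179.3), np.float64(-180.2)] front [np.float64(31.6), np.float64(31.0), np.float64(33.4), np.float64(32.0)] cross -5.6
```

Now release, retract and check.

Emit:
send_rows --rows '[[[0.8,0,0,0],[0.8,0,0,0],[0.8,0,0,0]]]'

```text
time: 16.7
tcp_pos: [0.5137, 0.1204, 0.0319]
ee_rot: [2.158, 2.282, -0.003]
contact_force: [-5.7, -7.2, 7.5]
opening: 0.307
```

Emit:
send_rows --rows '[[[0,0,0,0],[0,0,0,0],[0,0,0,0],[0,0,0,0],[0,0,-10,0],[0,0,-30,0],[-20,0,-60,0],[-50,0,-90,0],[-90,0,-110,0],[-135,0,-120,0],[-180,0,-120,0],[-225,0,-120,0]]]' --jaw 0.08

```text
time: 17.9
tcp_pos: [0.5267, -0.1047, 0.1525]
ee_rot: [2.157, 2.281, 0.001]
contact_force: [0.9, -1.0, 0.4]
opening: 0.543
```

Emit:
send_rows --rows '[[[-45,0,0,0],[-90,0,0,0],[-120,0,0,0],[-120,0,0,0]]]'

```text
time: 18.3
tcp_pos: [0.5331, -0.227, 0.1518]
ee_rot: [2.162, 2.276, -0.001]
contact_force: [-0.2, 0.5, -0.1]
opening: 0.538
```

```bash
python3 look.py 9; python3 prof.py 9 -170
python3 - <<'E'
import cv2, numpy as np
a=cv2.imread('pics/top9.png')[155:335,60:520];b=cv2.imread('pics/side9.png')[205:305,340:430]
o=np.zeros((600,800,3),np.uint8);a=cv2.resize(a,None,fx=1.73,fy=1.73,interpolation=cv2.INTER_CUBIC)[:350];b=cv2.resize(b,None,fx=2.4,fy=2.4,interpolation=cv2.INTER_CUBIC)
o[:a.shape[0],:a.shape[1]]=a;o[355:355+b.shape[0],:b.shape[1]]=b;cv2.imwrite('pics/c9.png',o)
E
```

```text
top [ 171  253   83   18 1108] z 0.0511 x [-13.4   0.1  13.9] y [-170.8 -170.4  -87.4   -1.9   -0.8] rect [  1.2 -85.8] [170.  30.] 89.81
side [364 275  17  18 226] z 0.0532 x [-12.3   2.   15.1] y [-170.5 -170.2 -150.5 -128.4 -127.8] rect [   1.4 -149.2] [27.9 42.6] 0.47
18.4 [[0.5328, -0.2247, 0.1514, -0.0524, 0.9986], [0.5327, -0.2232, 0.1511, -0.0539, 0.9985]] 0.53991583843811 [ 0.5  0.3 -0. ]
top bedend [np.float64(-325.2), np.float64(-324.6), np.float64(-324.9), np.float64(-325.0), np.float64(-324.6), np.float64(-324.7), np.float64(-324.9)] rear [np.float64(-170.8), np.float64(-172.5), np.float64(-173.0), np.float64(-173.0)] front [np.float64(22.1), np.float64(30.0), np.float64(29.8), np.float64(25.9)] cross 0.1
side bedend [np.float64(-325.4), np.float64(-325.8), np.float64(-325.2), np.float64(-325.0), np.float64(-325.2), np.float64(-325.7), np.float64(-325.7)] rear [np.float64(-170.3), np.float64(-170.7), np.float64(-171.3), np.float64(-170.8)] front [np.float64(29.8), np.float64(32.5), np.float64(39.2), np.float64(31.5)] cross 6.3
```

View pics/c9.png

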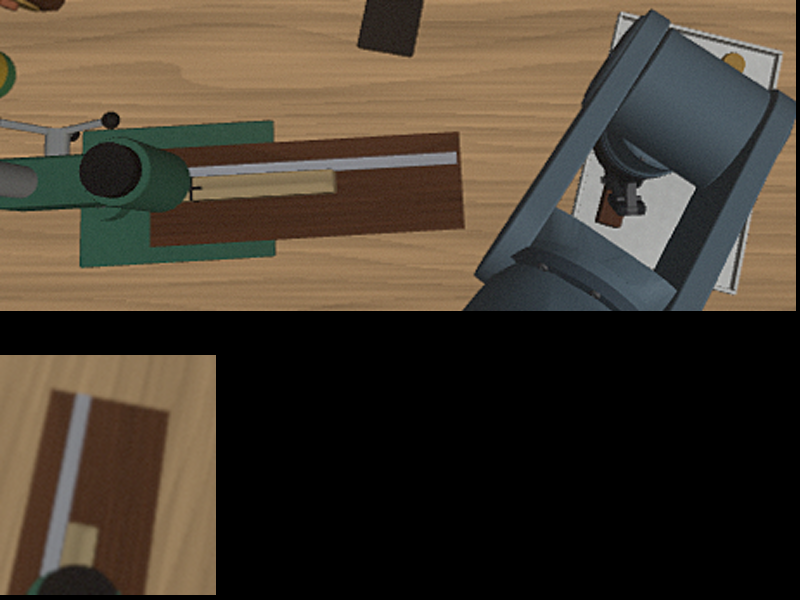

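The cross, still just visible beside the head, measures y ≈ 0.1 mm, and the bar's rear end is at y ≈ -170.5 mm against a nominal -170. The bar is against the fence and the arm is clear, so I'm handing in.

```bash
python3 -c "
from cell import bot
print(bot.hand_in())"
```

```text
the job is handed in; nothing more can be done
None
```

The oak pull is lying flat on the bed against the fence, with its cross under the bit to within about 1 mm by my measurements. It is released, and I handed the job in at about 18.4 s. The hand-in gives no verdict.

I gripped the bar near its unmarked end and laid it down with the marked end about 66 mm short of the bit. I then pressed it against the fence, let go to measure it, regripped and slid it along the fence.

| Last check | Cross position along the bed, relative to the bit |
|---|---|
| Top camera, on the cross itself | about +0.1 mm |
| Side camera, from the bar's rear end | about -0.4 mm |
| Gripper travel during the slide | about -0.5 mm |
| Top camera, from depth readings of the bar | about -0.8 mm |
| Top camera, from the rear-end edge | -1 to -3 mm, scattered and inconsistent with the others |

- **Sideways position:** the bar's centre line measured within about 2 mm of the bit axis. Fence contact suggests less than that.
- **Bit tip:** it was hidden under the head in both cameras, so I inferred its position from the bed, motor and column.
- **Forces:** contact forces read after each move stayed under about 16 N.
- **Other items:** the drill head was not touched. The other fittings looked unmoved after the lift, though the arm hid most of the tray in the last picture, and the phone was not disturbed.

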